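# Clip a counting chamber onto a microscope stage

## Task

Load the glass counting chamber for viewing: lift the stage's sprung clip until it stands open, slide the chamber flat between the guides and under their lips until it is fully home against the end stop, then lower the clip gently onto the glass. Never let the clip snap shut, do not ram the glass against the stop, and leave the beaker, the vial and the timer where they are.

Things in the scene. Friction and masses are not known exactly. Their poses are not given: they have to be found in the camera images.
- stage: Fixed stage of a small inspection microscope: white foot, dark metal stage plate on top. Origin under it at bench level, +x = the way the chamber slides in, z up. Plate: top 45 mm above the bench, x = -48 to +62 mm, y = +-50 mm. Foot: 17 mm high, x = -75 to +85 mm, y = +-65 mm. Two hinge ears 20 mm high on the plate at x = 34 to 46, y = +-21 to 26 mm.
- guide_mouth (a point): Middle of the near end of the two aluminium guides, on the plate top (stage x = -42 mm); same axes as the stage. The guides run 64 mm from here to the end stop, 7.5 mm high, 39 mm apart (y = +-19.5). Over their last 32 mm each carries a lip, underside 7 mm and top 10 mm above the plate, overhanging the gap to y = +-15 mm.
- column_top (a point): Top of the 28 mm steel column behind the stage (stage x = 98, y = 82 mm), 150 mm above the bench. The microscope head, 48 mm wide, is swung aside: it hangs at stage x = 56, y = 152 mm, from 63 to 158 mm above the bench.
- end_stop: Fixed aluminium end stop on the stage plate, 8 x 30 x 8 mm, between the far ends of the guides. Origin on the plate at the middle of the face that the chamber meets (x = +22 mm, y = 0 of the stage); same axes as the stage.
- seat (a point): Point on top of the stage plate (stage x = -16 mm, y = 0, z = 45 mm) where the centre of the chamber's underside lies when it is fully home; same axes as the stage. The chamber's near edge then sticks out 6 mm beyond the plate's near edge.
- counting_chamber: Loose flat glass plate 76 x 35 x 5 mm, about 35 g, with two shallow cross grooves, small mirrored squares in the middle and a white frosted panel near one end; lies flat on the bench. Origin at the centre of its underside, x along the 76 mm. Either end may go in first.
- clip (a joint): Hinge angle of the sprung clip, rad: 0 = down with nothing under it, about 0.05 = resting on the chamber, 1.65 = fully open. A bail of 4 mm steel rod hinged beyond the end stop; it swings up and away to the stage's +x. Over-centre spring: below 0.8 it pulls shut (0.25 Nm, 3 N at the bar, when closed), above 0.8 it pulls open and holds at 1.65.
- clip_hinge (a point): Point on the clip's hinge axis, 59 mm above the bench, stage x = +40 mm, y = 0. The axis runs along the stage's y; the frame has the stage's axes. With the clip down the bar lies 90 mm to -x of this point and 10 mm above it; fully open it stands 17 mm to +x and 89 mm above.
- lift_bar (a point): Centre of the clip's black round handle bar, 9 mm diameter, 37 mm long, along the stage's y; 24 mm above the plate with the clip down, 90.6 mm from the hinge axis. The side rods join its ends: 33 mm clear between them, 28 mm at 16 mm behind the bar, 20 mm at 24 mm behind it, where they dip to press on the chamber.
- beaker_s: Small glass beaker, 55 mm wide, 56 mm high, on the bench; leave alone. Origin at the centre of its underside.
- vial_1: Glass vial with black cap, 24 mm diameter, 56 mm high; leave alone. Origin at the centre of its underside.
- timer: White bench timer 58 x 66 x 20 mm; leave alone. Origin at the centre of its underside.
There are look-alikes about, which are no part of the job. There is more than one size of the counting_chamber; the job needs the largest.

How it is judged:
By the outcome, as a careful person would: the job done as asked, in the order asked, and still so for the second after the job is handed in, with the robot touching nothing.
It also fails if it takes over 72 s, if anything falls off the work surface, if the arm or the gripper's body presses on something with over 40 N, if the wrist force passes 120 N, or if a joint passes its speed limit or range.

## Robot

A 6-joint arm with a two-finger parallel gripper is mounted at the origin on a cart in front of the work surface, level with it; the furniture and walls round the work are solid. World frame = base frame: x ahead of the robot, y to its left, z up, the work surface at z = 0. Lengths are in m, angles in rad, forces in N, time in s.
With the tool pointing down it reaches from about 0.3 to 0.75 m from the base axis. Payload 8.5 kg.
Tool frame: the origin (TCP) lies midway between the tips of the shut fingers; the grasp point (between the pads) lies 19 mm behind it (env.tcp_to_grasp is the distance from the TCP to the grasp point, in m); z points along the fingers, y is the line along which they close (so a half turn about z gives the same grasp; the last joint's range is limited). The gripper opens to 88 mm and grips with 3 to 60 N. Pads are 18 mm wide; open, the fingers measure 123 mm over their backs; the gripper's body (75 mm by 187 mm) begins 45 mm behind the grasp point.
Start: joints at [1.039, 0.381, 1.297, -0, 1.464, -0.215], TCP at [0.171, 0.523, 0.239] pointing down, gripper open.
Joint ranges: [-3.11, 3.11], [-0.89, 2.33], [0.22, 2.48], [-1.42, 4.56], [0.17, 2.85], [-2.88, 2.88]. Speed limits (rad/s): [2.39, 2.39, 3.14, 3.14, 3.14, 3.14].

## Interface

Orientations are given as a 3x3 rotation matrix whose columns are the frame's x, y, z axes.
In Python, from bench import env gives the robot as it stands.
- The arm moves only by the tool servo_tool, never from a script. Its arguments are lists of equal length, an entry for each row: "travel": the shift along the tool's x, y, z scaled (see below), a list of three; "spin": the turn about the tool's z scaled (see below); "jaw": the opening, from -1 (shut) to 1 (fully open). In form: {"travel": [[x, y, z], ...], "spin": [spin, ...], "jaw": [jaw, ...]}. A call has 1 to 10 rows; each row is the pose to reach, as a shift and turn from the pose commanded when the call began, along the tool's axes at that moment; what a row does not reach only later rows make up. The controller multiplies each number of a shift by 1000 mm and each number of a turn by 45 degrees. A row lasts 1/10 s, in which the tool goes at most 50 mm and 8.59 degrees, less where a joint would pass 70% of its speed; a pose out of reach is approached as far as the arm can. A call with a number of a shift or a turn outside -1 to 1 is refused whole. A call with a gripper value outside its range is refused whole. The fingers move at their own pace and stop on an object; "squeeze" is the grip in N (left out, the last holds). Time passes only in rows, so rows that repeat a pose let the fingers close. It gives the time, the measured TCP pose, the force, the opening and the grip force at its end, in the units of the state.
- env.get_obs(): the state, without advancing time (a new reading comes with each control period).
- env.read_camera(name): name is "side" or "top"; returns (picture, depth): 384x512x3 uint8, red, green, blue; 384x512 float32, m along the optical axis (not along the pixel's ray), 0 where there is no reading.
- env.calibration(name): a dict with "fx", "fy", "cx", "cy" (pixels), "distortion" ([k1, k2, p1, p2, k3] as OpenCV has them; the pictures are not rectified), "position" and "rotation" of the camera in the world. Camera axes: x right, y down, z forward; pixel columns grow to the right and rows downward; lengths in m; the calibration is good to about 2 mm. A picture is of the moment at which its call begins. calibration takes no time and is no camera call.
- env.close_job(): hands the job in; it is judged then, once.
The state is a dict: "time": time; "q": joint angles; "joint_velocities": joint speeds; "effort": joint torques, N m; "tool_pos": TCP position; "tcp_rot": TCP orientation; "wrist_force": force on the tool from outside, world axes, zero at the start; "torque": the same for the moment, N m; "grip_width": finger opening in m; "grip_force": force on a finger pad.
Only numpy, scipy, OpenCV 4.12 (cv2) and the standard library are available. Lean on these libraries where they do the work, as an engineer would, in place of code of your own. Each camera call takes 0.05 s, during which the arm holds its last target. There are 200 camera calls.

## Working session

There is one attempt and no reset: what is moved stays moved. The work goes in short steps, Python scripts to look and compute and a tool call to move; the robot and the scene stay as the last step left them, time stands still between calls to the robot, and variables do not carry over. Pictures are saved under pics/ and viewed, at most 10 in all, crops included, and the job is handed in when it is done.

Besides the shell and the picture viewer there is one more tool, called after ">>>" by a JSON object that holds its "method" and its "body", one argument or row to a line. servo_tool: Moves the arm, as the interface text tells. Its arguments: {"type":"object","properties":{"travel":{"type":"array","items":{"type":"array","items":{"type":"number","minimum":-1,"maximum":1}}},"spin":{"type":"array","items":{"type":"number","minimum":-1,"maximum":1}},"jaw":{"type":"array","items":{"type":"number"}},"squeeze":{"type":"number"}},"required":["travel","spin","jaw"]}

```bash
mkdir -p pics; ls; cat > h.py <<'E'
import numpy as np,cv2
from bench import env
def snap(n):
    im,d=env.read_camera(n); np.savez('/tmp/%s.npz'%n,im=im,d=d); return im,d
def cal(n):
    c=env.calibration(n); K=np.array([[c['fx'],0,c['cx']],[0,c['fy'],c['cy']],[0,0,1]]); return K,np.array(c['distortion'],float),np.array(c['position']),np.array(c['rotation'])
def ray(n,u,v):
    K,D,p,R=cal(n); x=cv2.undistortPoints(np.array([[[u,v]]],float),K,D)[0,0]; return p,R@np.array([x[0],x[1],1])
def at_z(n,u,v,z):
    p,r=ray(n,u,v); return p+r*(z-p[2])/r[2]
def proj(n,P):
    K,D,p,R=cal(n); q=(np.atleast_2d(P)-p)@R
    return cv2.projectPoints(q,np.zeros(3),np.zeros(3),K,D)[0][:,0]
def cloud(n,d):
    K,D,p,R=cal(n); h,w=d.shape; g=np.stack(np.meshgrid(np.arange(w),np.arange(h)),-1).reshape(-1,1,2).astype(float)
    x=cv2.undistortPoints(g,K,D)[:,0]; X=np.c_[x,np.ones(len(x))]*d.reshape(-1,1); return (X@R.T+p).reshape(h,w,3)
E
python3 - <<'E'
from h import *
for n in('top','side'):
    im,d=snap(n); cv2.imwrite(f'pics/{n}0.png',cv2.resize(im[...,::-1],(768,576),interpolation=cv2.INTER_CUBIC)); print(n,cal(n)[2],cal(n)[3].round(2).tolist(),cal(n)[0][0,0])
print(env.get_obs())
E
```

```text
pics
top [0.29629425 0.01812607 1.170727  ] [[0.01, -0.98, 0.2], [-1.0, -0.01, -0.0], [0.0, -0.2, -0.98]] 361.57919418809814
side [ 0.34835621 -0.65280473  0.73591065] [[0.97, -0.18, 0.18], [-0.26, -0.64, 0.72], [-0.02, -0.74, -0.67]] 404.2212285034703
{'time': 0.1, 'q': array([ 1.03874460e+00,  3.81102508e-01,  1.29819646e+00, -2.91881681e-05,
        1.46359782e+00, -2.15283247e-01]), 'joint_velocities': array([ 0.0001971 , -0.00010398, -0.00203429,  0.00116941,  0.00145892,
       -0.00011323]), 'effort': array([ 2.76920575e-03, -4.38652825e+01, -2.24905658e+01,  7.13765156e-02,
        3.43229016e-02, -6.78556944e-05]), 'tool_pos': array([0.1711843 , 0.52239816, 0.23820966]), 'tcp_rot': array([[-9.50247886e-01,  3.11494061e-01, -6.36583662e-04],
       [ 3.11494611e-01,  9.50247237e-01, -1.13858703e-03],
       [ 2.50248768e-04, -1.28023230e-03, -9.99999149e-01]]), 'wrist_force': array([-0.14134291,  0.76699766,  0.23536882]), 'torque': array([-0.06507842, -0.0655425 ,  0.04740751]), 'grip_force': 0.0, 'grip_width': 0.08789221753486705}
```

View pics/top0.png

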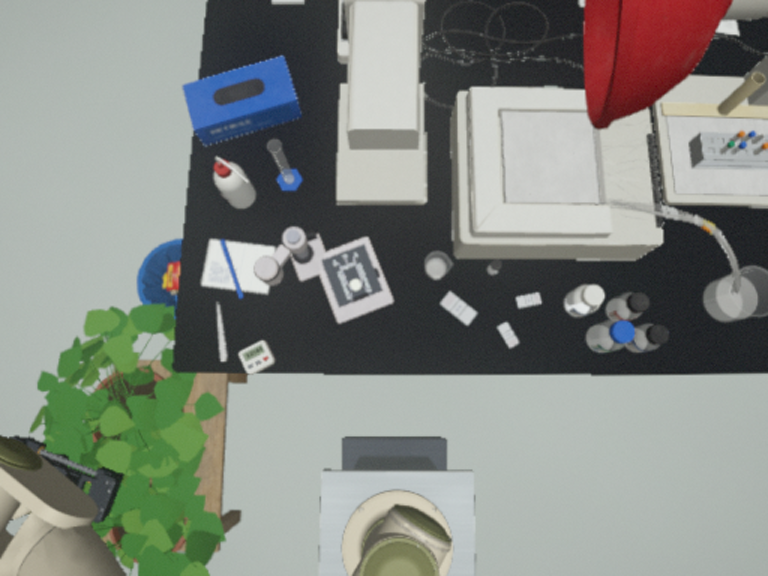

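View pics/side0.png

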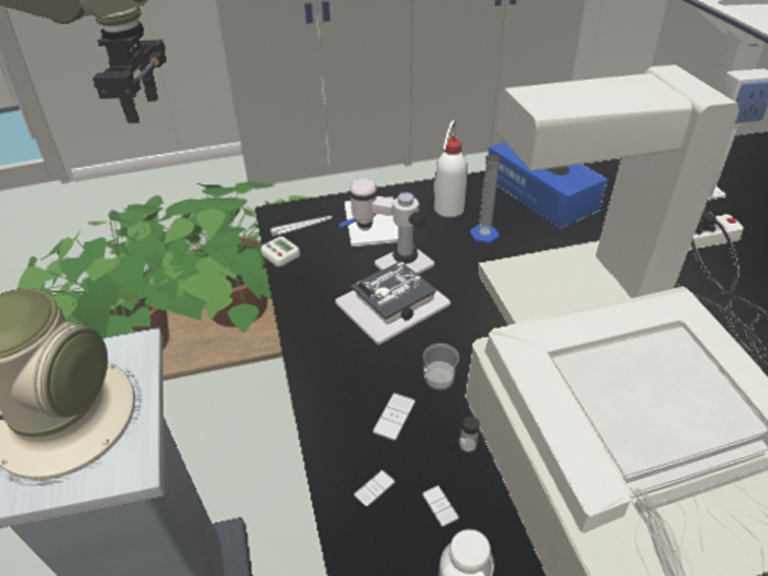

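Top: stage at ~(355,280), largest chamber ~(459,308), smaller ones at (529,299) and (508,334); beaker (437,265), vial (493,267), timer (256,356). Now enlarged crops.

```bash
python3 - <<'E'
from h import *
im=np.load('/tmp/top.npz')['im']; c=im[150:225,195:330]; cv2.imwrite('pics/topc.png',cv2.resize(c[...,::-1],None,fx=5.9,fy=5.9,interpolation=cv2.INTER_CUBIC))
im=np.load('/tmp/side.npz')['im']; c=im[170:300,215:315]; cv2.imwrite('pics/sidec.png',cv2.resize(c[...,::-1],None,fx=4.6,fy=4.6,interpolation=cv2.INTER_CUBIC))
# white foot mask & points
for n in('top','side'):
    z=np.load(f'/tmp/{n}.npz'); P=cloud(n,z['d']); np.save(f'/tmp/P{n}.npy',P)
P=np.load('/tmp/Ptop.npy'); print(P[187,237],P[205,306],P[230,300])
E
```

```text
[0.54203571 0.08958426 0.04782359] [ 0.49214561 -0.13413455  0.00763371] [ 0.41085706 -0.11384957  0.00267444]
```

View pics/topc.png

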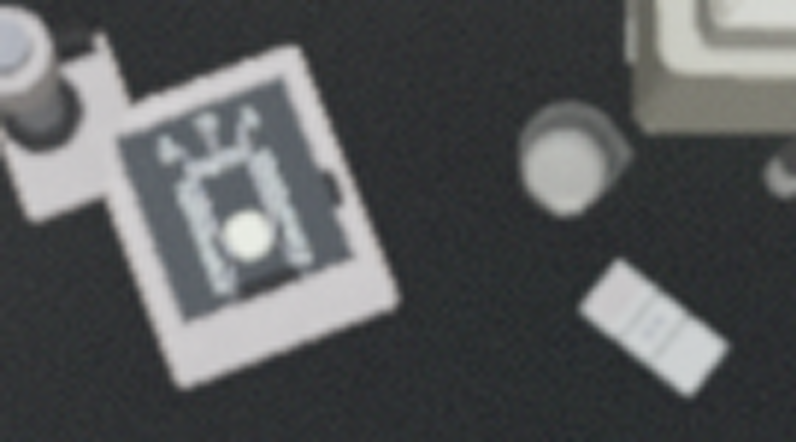

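View pics/sidec.png

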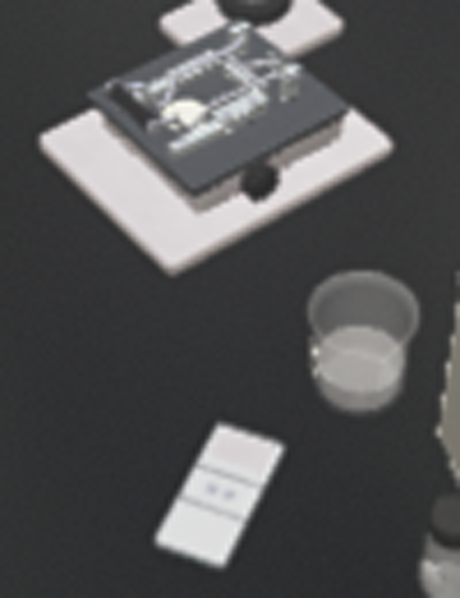

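Crops show the foot, plate and chamber corners clearly; bar at top crop (265,285), at the near end. Fitting poses jointly from both views.

```bash
cat > fit.py <<'E'
from h import *
from scipy.optimize import least_squares
T=lambda a:np.array([195,150])+(np.array(a,float)+.5)/5.9-.5
S=lambda a:np.array([215,170])+(np.array(a,float)+.5)/4.6-.5
F=17e-3
def fit(obs,x0):
    def W(p,L):
        c,s=np.cos(p[2]),np.sin(p[2]); L=np.array(L); return np.c_[p[0]+c*L[:,0]-s*L[:,1],p[1]+s*L[:,0]+c*L[:,1],L[:,2]]
    f=lambda p:np.concatenate([(proj(n,W(p,L))-px).ravel() for n,L,px in obs])
    r=least_squares(f,x0,loss='soft_l1',x_scale=[.01,.01,.1]); print(r.x.round(4),np.degrees(r.x[2]).round(2),f(r.x).round(1).reshape(-1,2).tolist()); return r.x
m=1e-3
foot=[[-75*m,65*m,F],[-75*m,-65*m,F],[85*m,-65*m,F]]
pl=[[-48*m,50*m,.045],[-48*m,-50*m,.045],[62*m,-50*m,.045],[62*m,50*m,.045]]
ts=('top',foot+pl,T([(183,388),(399,300),(297,45),(185,322),(355,258),(288,78),(115,137)]))
ss=('side',foot+pl[:3],S([(40,140),(172,272),(393,148),(90,97),(197,192),(350,110)]))
for o in([ts],[ss],[ts,ss]): st=fit(o,[.54,.09,.38])
ch=[[-.038,.0175,.005],[-.038,-.0175,.005],[.038,-.0175,.005],[.038,.0175,.005]]
tc=('top',ch,T([(620,258),(731,347),(690,398),(580,308)]))
# find order: long side (620,258)-(731,347)
ch2=[[.038,.0175,.005],[-.038,.0175,.005],[-.038,-.0175,.005],[.038,-.0175,.005]]
tc=('top',ch2,T([(580,308),(690,398),(731,347),(620,258)]))
sc=('side',ch2,S([(220,424),(155,542),(223,567),(286,446)]))
for o in([tc],[sc],[tc,sc]): c=fit(o,[.46,-.08,.9])
E
python3 fit.py
```

```text
[0.5489 0.0955 0.3772] 21.61 [[-0.5, -0.0], [0.5, 0.5], [0.2, -0.5], [-0.2, 0.3], [0.5, -0.1], [-0.4, -0.6], [-0.1, 0.2]]
[0.5491 0.091  0.3821] 21.89 [[-0.7, -0.2], [0.0, -0.2], [1.3, -0.7], [-0.5, -0.0], [-0.4, 0.8], [0.7, 0.1]]
[0.5492 0.0938 0.382 ] 21.89 [[0.1, -0.0], [1.1, 0.3], [0.6, -0.6], [0.4, 0.3], [1.1, -0.2], [0.0, -0.8], [0.3, 0.3], [-0.9, -0.9], [-0.3, -1.0], [1.0, -1.4], [-0.7, -0.7], [-0.7, 0.0], [0.4, -0.6]]
[ 0.4922 -0.1332  0.8831] 50.6 [[0.3, 0.1], [-0.1, -0.5], [-0.5, -0.0], [0.2, 0.5]]
[ 0.4925 -0.1341  0.8851] 50.71 [[-0.0, 0.1], [0.0, -0.2], [0.1, -0.1], [-0.1, 0.2]]
[ 0.4924 -0.1338  0.8845] 50.68 [[0.5, 0.0], [0.1, -0.6], [-0.3, -0.1], [0.3, 0.4], [-0.0, 0.0], [-0.0, -0.3], [0.0, -0.2], [-0.2, 0.1]]
```

```bash
cat >> h.py <<'E'
def W(st,x,y,z):
    c,s=np.cos(st[2]),np.sin(st[2]); return np.array([st[0]+c*x-s*y,st[1]+s*x+c*y,z])
def go(P,head_deg):
    o=env.get_obs(); R=o['tcp_rot']; t=R.T@(np.array(P)-o['tool_pos']); h=np.degrees(np.arctan2(R[1,1],R[0,1]))
    d=(h-head_deg+180)%360-180
    print('t',round(o['time'],2),'pos',o['tool_pos'].round(4),'head',h.round(2),'travel',t.round(4),'spin',(d/45).round(3),'F',o['wrist_force'].round(1),'w',round(o['grip_width'],4))
E
python3 -c "
from h import *
print(at_z('top',339,223,0.005),at_z('top',352.5,199.5,.005))"
```

```text
[ 0.43388128 -0.24100541  0.005     ] [ 0.51179458 -0.2886028   0.005     ]
```

>>> {"method": "servo_tool", "body": {
  "travel": [
    [-0.454,-0.321,0],
    [-0.454,-0.321,0],
    [-0.454,-0.321,0],
    [-0.454,-0.321,0],
    [-0.454,-0.321,0],
    [-0.454,-0.321,0],
    [-0.454,-0.321,0],
    [-0.454,-0.321,0],
    [-0.454,-0.321,0],
    [-0.454,-0.321,0]
  ],
  "spin": [1,1,1,1,1,1,1,1,1,1],
  "jaw": [0.6,0.6,0.6,0.6,0.6,0.6,0.6,0.6,0.6,0.6]
}}

```text
time: 1.1
tool_pos: [0.4701, 0.1192, 0.2386]
tcp_rot: [[-0.451, 0.892, -0.0], [0.892, 0.451, 0.0], [0.0, -0.0, -1.0]]
wrist_force: [1.3, 1.4, 0.8]
grip_width: 0.0705
grip_force: 0.0
```

>>> {"method": "servo_tool", "body": {
  "travel": [
    [-0.053,0.01,0],
    [-0.053,0.01,0],
    [-0.053,0.01,0],
    [-0.053,0.01,0],
    [-0.053,0.01,0],
    [-0.053,0.01,0]
  ],
  "spin": [1,1,1,1,1,1],
  "jaw": [0.6,0.6,0.6,0.6,0.6,0.6]
}}

```text
time: 1.7
tool_pos: [0.5021, 0.0783, 0.2384]
tcp_rot: [[0.316, 0.949, -0.001], [0.949, -0.316, 0.0], [-0.0, -0.001, -1.0]]
wrist_force: [0.8, -0.2, -0.2]
grip_width: 0.0709
grip_force: 0.0
```

>>> {"method": "servo_tool", "body": {
  "travel": [
    [0,0,0],
    [0,0,0],
    [0,0,0],
    [0,0,0],
    [0,0,0],
    [0,0,0],
    [0,0,0]
  ],
  "spin": [1,1,1,1,1,1,1],
  "jaw": [0.6,0.6,0.6,0.6,0.6,0.6,0.6]
}}

```text
time: 2.4
tool_pos: [0.5021, 0.0784, 0.2385]
tcp_rot: [[0.892, 0.452, -0.001], [0.452, -0.892, 0.0], [-0.001, -0.0, -1.0]]
wrist_force: [-0.2, -0.2, -0.5]
grip_width: 0.0705
grip_force: 0.0
```

```bash
python3 -c "
from h import *
st=[.549,.0945,np.radians(21.75)]
go(W(st,-.05,0,.12),21.75+90-180)
im,d=snap('side'); cv2.imwrite('pics/s1.png',cv2.resize(im[150:300,190:340,::-1],None,fx=4,fy=4,interpolation=cv2.INTER_CUBIC))"
```

```text
t 2.4 pos [0.5021 0.0784 0.2385] head -63.16 travel [-0.0006  0.0024  0.1185] spin 0.113 F [-0.2 -0.2 -0.5] w 0.0705
```

>>> {"method": "servo_tool", "body": {
  "travel": [
    [0,0.002,0.05],
    [0,0.002,0.1],
    [0,0.002,0.13],
    [0,0.002,0.15],
    [0,0.002,0.16],
    [0,0.002,0.17],
    [0,0.002,0.177],
    [0,0.002,0.177]
  ],
  "spin": [0.113,0.113,0.113,0.113,0.113,0.113,0.113,0.113],
  "jaw": [0.6,0.6,0.6,0.6,0.6,0.6,0.6,0.6]
}}

```text
time: 3.25
tool_pos: [0.5031, 0.0766, 0.0615]
tcp_rot: [[0.929, 0.371, -0.0], [0.371, -0.929, 0.0], [-0.0, -0.0, -1.0]]
wrist_force: [0.5, -0.2, -1.1]
grip_width: 0.0704
grip_force: 0.0
```

```bash
python3 -c "
from h import *
st=[.549,.0945,np.radians(21.75)]
go(W(st,-.05,0,.062),21.75+90-180)
im,d=snap('side'); a=cv2.resize(im[150:250,200:320,::-1],None,fx=4.4,fy=4.4,interpolation=cv2.INTER_CUBIC)
im,d=snap('top'); b=cv2.resize(im[150:225,200:260,::-1],None,fx=5.8,fy=5.867,interpolation=cv2.INTER_CUBIC)
b=b[:440,:270];print(a.shape,b.shape);cv2.imwrite('pics/s1.png',np.hstack([a[:440],b]))"
```

```text
t 3.25 pos [0.5031 0.0766 0.0615] head -68.22 travel [-0.0007  0.0004 -0.0005] spin 0.001 F [ 0.5 -0.2 -1.1] w 0.0704
(440, 528, 3) (440, 270, 3)
```

View pics/s1.png

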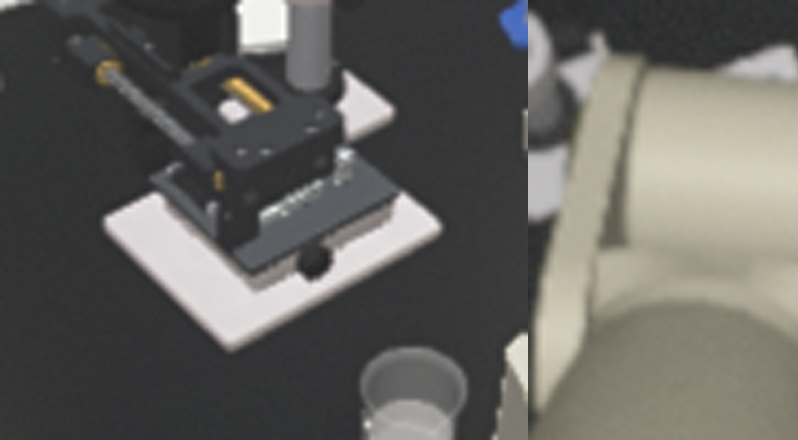

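Side view: the finger at ~(240,220) straddles the near end of the clip bar; the top view is hidden by the arm. Closing.

>>> {"method": "servo_tool", "body": {
  "travel": [
    [0,0,0],
    [0,0,0],
    [0,0,0],
    [0,0,0],
    [0,0,0],
    [0,0,0],
    [0,0,0],
    [0,0,0]
  ],
  "spin": [0,0,0,0,0,0,0,0],
  "jaw": [0.2,0,-0.1,-0.2,-0.3,-0.4,-0.5,-0.5],
  "squeeze": 15
}}

```text
time: 4.15
tool_pos: [0.5027, 0.0776, 0.0619]
tcp_rot: [[0.929, 0.37, -0.001], [0.37, -0.929, 0.002], [-0.0, -0.002, -1.0]]
wrist_force: [0.1, 6.7, 2.6]
grip_width: 0.0407
grip_force: 15.0
```

```bash
python3 -c "
from h import *
print(env.get_obs())"
```

```text
{'time': 4.15, 'q': array([-0.08091102,  0.51773314,  1.66086431,  0.00206685,  0.96387198,
        1.10923315]), 'joint_velocities': array([-0.00214731,  0.00090532, -0.00109438,  0.00084403, -0.00075497,
       -0.0001061 ]), 'effort': array([ -3.04975882, -42.74431586, -15.90453207,  -1.24159198,
        -0.56386515,  -0.13948709]), 'tool_pos': array([0.50266458, 0.07755152, 0.06185345]), 'tcp_rot': array([[ 9.28860120e-01,  3.70429935e-01, -7.35697596e-04],
       [ 3.70430664e-01, -9.28858447e-01,  1.76295123e-03],
       [-3.03090196e-05, -1.91006004e-03, -9.99998175e-01]]), 'wrist_force': array([0.09886062, 6.71314361, 2.62981267]), 'torque': array([ 0.99944922,  0.4217081 , -0.11273574]), 'grip_force': 15.000138971954584, 'grip_width': 0.04073017151286153}
```

>>> {"method": "servo_tool", "body": {
  "travel": [
    [0.0012,-0.001,-0.0078],
    [0.0031,-0.001,-0.0155],
    [0.0056,-0.001,-0.023],
    [0.0088,-0.001,-0.0302],
    [0.0126,-0.001,-0.0371],
    [0.017,-0.001,-0.0437],
    [0.022,-0.001,-0.0498],
    [0.0274,-0.001,-0.0555],
    [0.0334,-0.001,-0.0607],
    [0.0398,-0.001,-0.0654]
  ],
  "spin": [0,0,0,0,0,0,0,0,0,0],
  "jaw": [-0.5,-0.5,-0.5,-0.5,-0.5,-0.5,-0.5,-0.5,-0.5,-0.5],
  "squeeze": 20
}}

```text
time: 5.15
tool_pos: [0.5401, 0.0927, 0.1278]
tcp_rot: [[0.929, 0.371, -0.0], [0.371, -0.929, 0.0], [0.0, -0.0, -1.0]]
wrist_force: [-2.1, 3.4, -1.0]
grip_width: 0.0405
grip_force: 20.0
```

```bash
python3 -c "
from h import *
o=env.get_obs();print(o['wrist_force'],o['tool_pos'],o['torque'])
im,d=snap('side'); cv2.imwrite('pics/s2.png',cv2.resize(im[110:240,200:320,::-1],None,fx=4.4,fy=4.4,interpolation=cv2.INTER_CUBIC))"
```

```text
[-2.11092112  3.37032098 -1.0487965 ] [0.54006336 0.09265472 0.12781332] [0.48763441 0.6896266  0.00264849]
```

View pics/s2.png

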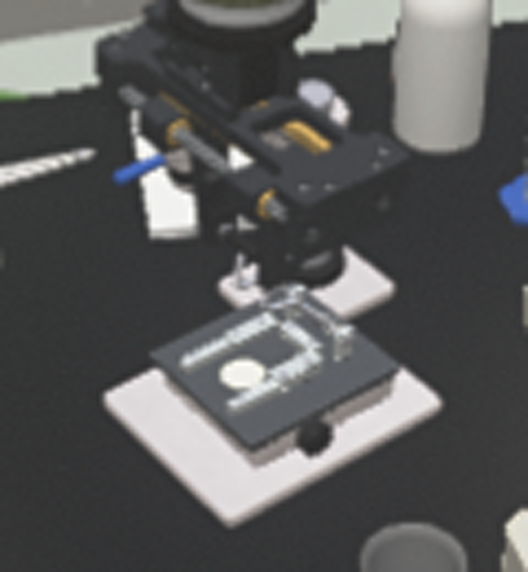

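The clip is lifting in the grip (rods rising from the hinge at ~(340,320) toward the fingers). Continue.

>>> {"method": "servo_tool", "body": {
  "travel": [
    [0.0067,-0.001,-0.0041],
    [0.0138,-0.001,-0.0076],
    [0.0212,-0.001,-0.0104],
    [0.0288,-0.001,-0.0126],
    [0.0366,-0.001,-0.0142],
    [0.0444,-0.001,-0.015],
    [0.0523,-0.001,-0.0152],
    [0.0602,-0.001,-0.0146],
    [0.0659,-0.001,-0.0138],
    [0.0659,-0.001,-0.0138]
  ],
  "spin": [0,0,0,0,0,0,0,0,0,0],
  "jaw": [-0.5,-0.5,-0.5,-0.5,-0.5,-0.5,-0.5,-0.5,-0.5,-0.5]
}}

```text
time: 6.2
tool_pos: [0.6019, 0.1178, 0.1411]
tcp_rot: [[0.929, 0.371, 0.002], [0.371, -0.929, -0.0], [0.002, 0.001, -1.0]]
wrist_force: [5.4, -3.4, 5.0]
grip_width: 0.0406
grip_force: 20.0
```

>>> {"method": "servo_tool", "body": {
  "travel": [
    [0,0,0],
    [0,0,0],
    [0,0,0],
    [0,0,0],
    [0,0,-0.02],
    [0,0,-0.06],
    [-0.03,0,-0.11],
    [-0.08,0,-0.11]
  ],
  "spin": [0,0,0,0,0,0,0,0],
  "jaw": [-0.2,0.1,0.3,0.4,0.4,0.4,0.4,0.4]
}}

```text
time: 7.0
tool_pos: [0.5324, 0.0899, 0.254]
tcp_rot: [[0.928, 0.372, 0.008], [0.372, -0.928, 0.0], [0.007, 0.003, -1.0]]
wrist_force: [0.2, -1.7, 0.4]
grip_width: 0.0621
grip_force: 0.0
```

```bash
python3 -c "
from h import *
c=[.4924,-.1338,np.radians(50.65)]
go(W(c,-.029,0,.1),50.65-90)
go(W(c,-.029,0,.0015),50.65-90)
im,d=snap('side'); cv2.imwrite('pics/s3.png',cv2.resize(im[110:240,200:320,::-1],None,fx=4.4,fy=4.4,interpolation=cv2.INTER_CUBIC))"
```

```text
t 7.0 pos [0.5324 0.0899 0.254 ] head -68.17 travel [-0.1469  0.2063  0.1535] spin -0.64 F [ 0.2 -1.7  0.4] w 0.0621
t 7.0 pos [0.5324 0.0899 0.254 ] head -68.17 travel [-0.1476  0.2061  0.252 ] spin -0.64 F [ 0.2 -1.7  0.4] w 0.0621
```

View pics/s3.png

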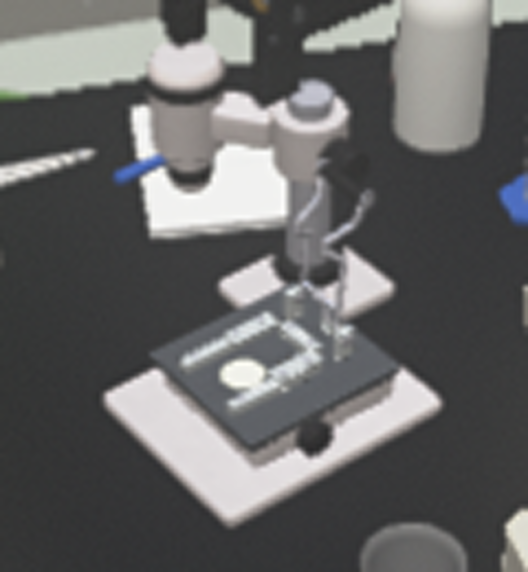

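The clip stands open at ~(340,180) on its own. Now to the chamber.

>>> {"method": "servo_tool", "body": {
  "travel": [
    [-0.147,0.206,0.1],
    [-0.147,0.206,0.13],
    [-0.147,0.206,0.15],
    [-0.147,0.206,0.15],
    [-0.147,0.206,0.15],
    [-0.147,0.206,0.15],
    [-0.147,0.206,0.15],
    [-0.147,0.206,0.15],
    [-0.147,0.206,0.15]
  ],
  "spin": [-0.64,-0.64,-0.64,-0.64,-0.64,-0.64,-0.64,-0.64,-0.64],
  "jaw": [0.25,0.25,0.25,0.25,0.25,0.25,0.25,0.25,0.25]
}}

```text
time: 7.95
tool_pos: [0.4709, -0.1552, 0.101]
tcp_rot: [[0.635, 0.773, 0.001], [0.773, -0.635, 0.0], [0.0, 0.0, -1.0]]
wrist_force: [0.3, 0.4, 0.2]
grip_width: 0.0547
grip_force: 0.0
```

```bash
python3 -c "
from h import *
c=[.4924,-.1338,np.radians(50.65)]
go(W(c,-.029,0,.002),50.65-90)"
```

```text
t 7.95 pos [ 0.4709 -0.1552  0.101 ] head -39.4 travel [0.0011 0.0031 0.099 ] spin -0.001 F [0.3 0.4 0.2] w 0.0547
```

>>> {"method": "servo_tool", "body": {
  "travel": [
    [0.001,0.003,0.04],
    [0.001,0.003,0.07],
    [0.001,0.003,0.085],
    [0.001,0.003,0.093],
    [0.001,0.003,0.0985],
    [0.001,0.003,0.0985]
  ],
  "spin": [0,0,0,0,0,0],
  "jaw": [0.25,0.25,0.25,0.25,0.25,0.25]
}}

```text
time: 8.55
tool_pos: [0.4738, -0.1568, 0.0022]
tcp_rot: [[0.635, 0.773, 0.001], [0.773, -0.635, -0.0], [0.0, 0.001, -1.0]]
wrist_force: [0.4, -0.3, 1.2]
grip_width: 0.0554
grip_force: 0.0
```

>>> {"method": "servo_tool", "body": {
  "travel": [
    [0,0,0],
    [0,0,0],
    [0,0,0],
    [0,0,0],
    [0,0,0],
    [0,0,0]
  ],
  "spin": [0,0,0,0,0,0],
  "jaw": [0.0,-0.1,-0.2,-0.3,-0.4,-0.4],
  "squeeze": 15
}}

```text
time: 9.15
tool_pos: [0.4736, -0.1574, 0.0023]
tcp_rot: [[0.635, 0.772, 0.001], [0.772, -0.635, -0.0], [0.0, 0.001, -1.0]]
wrist_force: [-0.1, 1.0, 6.2]
grip_width: 0.0344
grip_force: 15.0
```

>>> {"method": "servo_tool", "body": {
  "travel": [
    [0,0,-0.01],
    [0,0,-0.04],
    [0,0,-0.08],
    [0,0,-0.12],
    [0,0,-0.12],
    [0,0,-0.12]
  ],
  "spin": [0,0,0,0,0,0],
  "jaw": [-0.4,-0.4,-0.4,-0.4,-0.4,-0.4]
}}

```text
time: 9.75
tool_pos: [0.4733, -0.1572, 0.1224]
tcp_rot: [[0.635, 0.772, 0.001], [0.772, -0.635, -0.001], [0.0, 0.001, -1.0]]
wrist_force: [0.0, -0.0, -0.0]
grip_width: 0.0343
grip_force: 15.0
```

```bash
python3 -c "
from h import *
st=[.5484,.0959,np.radians(21.75)]
go(W(st,-.056-.029,0,.121),21.75-90)
im,d=snap('side'); cv2.imwrite('pics/s4.png',cv2.resize(im[190:320,190:320,::-1],None,fx=4.5,fy=4.5,interpolation=cv2.INTER_CUBIC))"
```

```text
t 9.75 pos [ 0.4733 -0.1572  0.1224] head -39.43 travel [ 0.1687 -0.1438  0.0012] spin 0.64 F [ 0. -0. -0.] w 0.0343
```

View pics/s4.png

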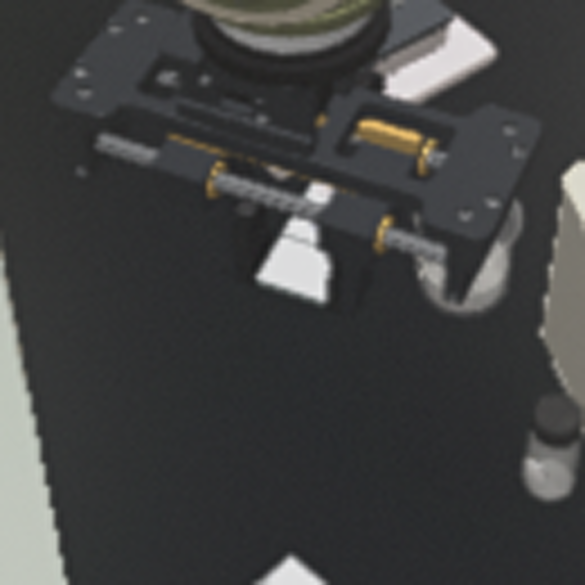

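Chamber held (visible ~(300,260)); check tilt and position numerically from depth.

```bash
python3 -c "
from h import *
z=np.load('/tmp/side.npz'); P=cloud('side',z['d']); im=z['im'].astype(int)
o=env.get_obs(); t=o['tool_pos']
print('tcp px crop',(proj('side',t)-[190,190])*4.5)
c=[t[0],t[1],np.radians(50.6)]
for x in(-.009,.067):
  for y in(-.0175,.0175): print(x,y,((proj('side',W(c,x,y,t[2]+.002))-[190,190])*4.5).round(0))
m=(im.min(2)>150); yy,xx=np.mgrid[:384,:512]
m&=(xx>190+240/4.5)&(xx<190+335/4.5)&(yy>190+180/4.5)&(yy<190+305/4.5)
Q=P[m]; Q=Q[(Q[:,2]>.09)&(Q[:,2]<.16)]; 
L=(Q-t)[:,:2]@np.array([[np.cos(c[2]),-np.sin(c[2])],[np.sin(c[2]),np.cos(c[2])]])
A=np.c_[L,np.ones(len(L))]; s=np.linalg.lstsq(A,Q[:,2]-t[2],rcond=None)[0]
print(len(Q),L.min(0),L.max(0),'z slopes,offset',s)
"
```

```text
tcp px crop [[297.94444028 281.57976397]]
-0.009 -0.0175 [[326. 306.]]
-0.009 0.0175 [[253. 281.]]
0.067 -0.0175 [[393. 187.]]
0.067 0.0175 [[323. 164.]]
195 [-0.00818348 -0.01308646] [0.05450994 0.01848349] z slopes,offset [-0.01153872 -0.00629982  0.0030577 ]
```

>>> {"method": "servo_tool", "body": {
  "travel": [
    [0.169,-0.144,0],
    [0.169,-0.144,0],
    [0.169,-0.144,0],
    [0.169,-0.144,0],
    [0.169,-0.144,0],
    [0.169,-0.144,0],
    [0.169,-0.144,0],
    [0.169,-0.144,0],
    [0.169,-0.144,0]
  ],
  "spin": [0.1,0.2,0.3,0.4,0.5,0.64,0.64,0.64,0.64],
  "jaw": [-0.4,-0.4,-0.4,-0.4,-0.4,-0.4,-0.4,-0.4,-0.4]
}}

```text
time: 10.7
tool_pos: [0.4694, 0.0642, 0.1213]
tcp_rot: [[0.928, 0.372, -0.001], [0.372, -0.928, 0.0], [-0.001, -0.001, -1.0]]
wrist_force: [-0.2, 0.4, -1.1]
grip_width: 0.0344
grip_force: 15.0
```

```bash
python3 -c "
from h import *
st=[.5484,.0959,np.radians(21.75)]
go(W(st,-.056-.029,0,.062),21.75-90)"
```

```text
t 10.7 pos [0.4694 0.0642 0.1213] head -68.18 travel [ 0.0002 -0.0001  0.0593] spin 0.002 F [-0.2  0.4 -1.1] w 0.0344
```

>>> {"method": "servo_tool", "body": {
  "travel": [
    [0,0,0.03],
    [0,0,0.05],
    [0,0,0.059],
    [0,0,0.059],
    [0,0,0.059]
  ],
  "spin": [0,0,0,0,0],
  "jaw": [-0.4,-0.4,-0.4,-0.4,-0.4]
}}

```text
time: 11.2
tool_pos: [0.47, 0.0645, 0.0634]
tcp_rot: [[0.929, 0.371, 0.001], [0.371, -0.929, -0.0], [0.001, 0.0, -1.0]]
wrist_force: [-0.1, -0.1, -0.6]
grip_width: 0.0343
grip_force: 15.0
```

```bash
python3 -c "
from h import *
o=env.get_obs(); t=o['tool_pos'];print(t,o['wrist_force'])
im,d=snap('side'); x0,y0,k=215,172,9
a=cv2.resize(im[y0:y0+60,x0:x0+85,::-1],None,fx=k,fy=k,interpolation=cv2.INTER_CUBIC)
st=[.5484,.0959,np.radians(21.75)]; 
def L(f,x,ys,z,col):
  q=((proj('side',np.array([W(f,xx,ys,z) for xx in x]))-[x0,y0]+.5)*k).astype(int); cv2.line(a,tuple(map(int,q[0])),tuple(map(int,q[1])),col,1)
for y in(-.0195,.0195): L(st,(-.042,-.01),y,.0525,(0,255,0)); L(st,(-.01,.022),np.sign(y)*.015,.055,(0,255,255))
h=np.arctan2(o['tcp_rot'][1,0],o['tcp_rot'][0,0]); c=[t[0],t[1],h]
for y in(-.0175,.0175): L(c,(-.009,.067),y,t[2]+.0028,(0,0,255))
cv2.imwrite('pics/s5.png',a)"
```

```text
[0.46996543 0.06449704 0.06338562] [-0.11534462 -0.12018664 -0.60528943]
```

View pics/s5.png

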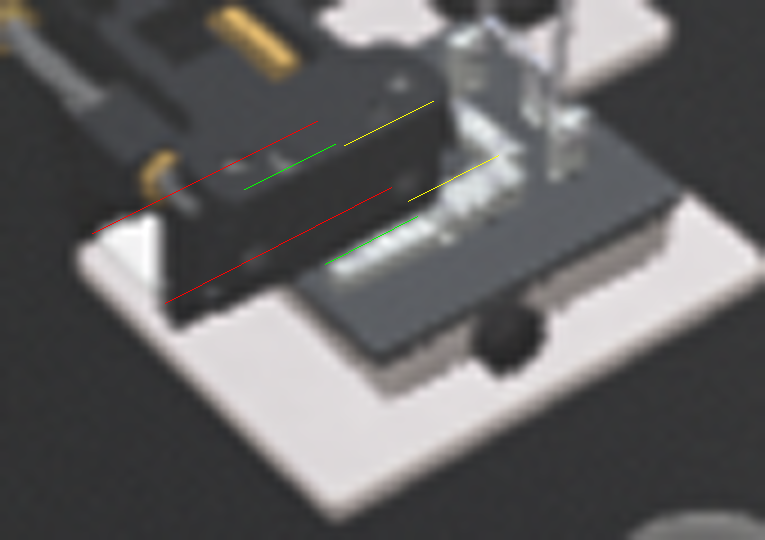

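Overlay agrees: predicted near guide edge (326,263)–(415,218) lies on the seen guide, chamber tail at (130,250) as predicted. Lower in stages, watching force.

>>> {"method": "servo_tool", "body": {
  "travel": [
    [0,0,0.004],
    [0,0,0.007],
    [0,0,0.009],
    [0,0,0.0105],
    [0,0,0.0105]
  ],
  "spin": [0,0,0,0,0],
  "jaw": [-0.4,-0.4,-0.4,-0.4,-0.4]
}}

```text
time: 11.75
tool_pos: [0.4695, 0.0648, 0.0522]
tcp_rot: [[0.929, 0.371, -0.0], [0.371, -0.929, 0.0], [-0.0, -0.0, -1.0]]
wrist_force: [0.0, -0.9, 0.1]
grip_width: 0.0344
grip_force: 15.0
```

```bash
python3 -c "
from h import *
st=[.5484,.0959,np.radians(21.75)]
go(W(st,-.056-.029,0,.048),21.75-90);print(env.get_obs()['torque'])"
```

```text
t 11.75 pos [0.4695 0.0648 0.0522] head -68.23 travel [-0.0002  0.0003  0.0042] spin 0.0 F [ 0.  -0.9  0.1] w 0.0344
[-0.02419673  0.12550085 -0.00765714]
```

>>> {"method": "servo_tool", "body": {
  "travel": [
    [0,0.0003,0.002],
    [0,0.0003,0.0035],
    [0,0.0003,0.0042],
    [0,0.0003,0.0042]
  ],
  "spin": [0,0,0,0],
  "jaw": [-0.4,-0.4,-0.4,-0.4]
}}

```text
time: 12.15
tool_pos: [0.4696, 0.0645, 0.048]
tcp_rot: [[0.929, 0.371, -0.0], [0.371, -0.929, 0.0], [-0.0, -0.0, -1.0]]
wrist_force: [-0.1, 0.1, -1.0]
grip_width: 0.0344
grip_force: 15.0
```

>>> {"method": "servo_tool", "body": {
  "travel": [
    [0.002,0,0],
    [0.004,0,0],
    [0.006,0,0],
    [0.008,0,0],
    [0.01,0,0],
    [0.011,0,0],
    [0.012,0,0],
    [0.012,0,0]
  ],
  "spin": [0,0,0,0,0,0,0,0],
  "jaw": [-0.4,-0.4,-0.4,-0.4,-0.4,-0.4,-0.4,-0.4]
}}

```text
time: 12.95
tool_pos: [0.4809, 0.069, 0.0481]
tcp_rot: [[0.929, 0.371, 0.0], [0.371, -0.929, -0.0], [0.0, 0.0, -1.0]]
wrist_force: [-0.2, -0.6, 0.3]
grip_width: 0.0341
grip_force: 15.0
```

```bash
python3 -c "
from h import *
st=[.5484,.0959,np.radians(21.75)]
go(W(st,-.025-.029,0,.048),21.75-90);print(env.get_obs()['torque'])"
```

```text
t 12.95 pos [0.4809 0.069  0.0481] head -68.23 travel [ 0.0187 -0.      0.0001] spin 0.0 F [-0.2 -0.6  0.3] w 0.0341
[-0.02330012  0.14998313  0.00972267]
```

>>> {"method": "servo_tool", "body": {
  "travel": [
    [0.002,0,0],
    [0.004,0,0.0003],
    [0.006,0,0.0003],
    [0.008,0,0.0003],
    [0.01,0,0.0003],
    [0.012,0,0.0003],
    [0.014,0,0.0003],
    [0.016,0,0.0003],
    [0.0175,0,0.0003],
    [0.0175,0,0.0003]
  ],
  "spin": [0,0,0,0,0,0,0,0,0,0],
  "jaw": [-0.4,-0.4,-0.4,-0.4,-0.4,-0.4,-0.4,-0.4,-0.4,-0.4]
}}

```text
time: 13.95
tool_pos: [0.4972, 0.0755, 0.0478]
tcp_rot: [[0.929, 0.371, 0.0], [0.371, -0.929, -0.0], [0.0, 0.0, -1.0]]
wrist_force: [0.3, -0.8, -0.4]
grip_width: 0.0339
grip_force: 15.0
```

```bash
python3 -c "
from h import *
st=[.5484,.0959,np.radians(21.75)]
go(W(st,-.025-.029,0,.048),21.75-90);print(env.get_obs()['torque'])"
```

```text
t 13.95 pos [0.4972 0.0755 0.0478] head -68.23 travel [ 0.0011 -0.     -0.0002] spin 0.0 F [ 0.3 -0.8 -0.4] w 0.0339
[-0.03135335  0.14809355  0.06769702]
```

>>> {"method": "servo_tool", "body": {
  "travel": [
    [0,0,0],
    [0,0,0],
    [0,0,0],
    [-0.02,0,0],
    [-0.04,0,0],
    [-0.055,0,0.004],
    [-0.055,0,0.004],
    [-0.055,0,0.004],
    [-0.055,0,0.004],
    [-0.055,0,0.004]
  ],
  "spin": [0,0,0,0,0,0,0,0,0,0],
  "jaw": [0,0.1,0.1,0.1,0.1,-0.3,-1,-1,-1,-1]
}}

```text
time: 14.95
tool_pos: [0.4467, 0.0552, 0.0439]
tcp_rot: [[0.929, 0.371, 0.001], [0.371, -0.929, -0.0], [0.001, 0.0, -1.0]]
wrist_force: [-0.3, 0.4, -0.6]
grip_width: 0.0106
grip_force: 0.0
```

```bash
python3 -c "
from h import *
st=[.5484,.0959,np.radians(21.75)]
go(W(st,-.0635-.009,0,.044),21.75-90)
go(W(st,-.054-.009,0,.044),21.75-90)
im,d=snap('side'); snap('top')
x0,y0,k=215,172,9
cv2.imwrite('/tmp/a.png',cv2.resize(im[y0:y0+60,x0:x0+85,::-1],None,fx=k,fy=k,interpolation=cv2.INTER_CUBIC))"
```

```text
t 14.95 pos [0.4467 0.0552 0.0439] head -68.22 travel [ 0.0371 -0.0001 -0.0001] spin 0.001 F [-0.3  0.4 -0.6] w 0.0106
t 14.95 pos [0.4467 0.0552 0.0439] head -68.22 travel [ 0.0466 -0.0001 -0.0001] spin 0.001 F [-0.3  0.4 -0.6] w 0.0106
```

>>> {"method": "servo_tool", "body": {
  "travel": [
    [0.015,0,0],
    [0.025,0,0],
    [0.03,0,0],
    [0.033,0,0],
    [0.035,0,0],
    [0.037,0,0],
    [0.039,0,0],
    [0.041,0,0],
    [0.042,0,0],
    [0.043,0,0]
  ],
  "spin": [0,0,0,0,0,0,0,0,0,0],
  "jaw": [-1,-1,-1,-1,-1,-1,-1,-1,-1,-1]
}}

```text
time: 16.05
tool_pos: [0.4859, 0.071, 0.0439]
tcp_rot: [[0.929, 0.371, -0.0], [0.371, -0.929, -0.0], [-0.0, -0.0, -1.0]]
wrist_force: [-1.0, -0.0, 1.3]
grip_width: 0.0005
grip_force: 0.3
```

>>> {"method": "servo_tool", "body": {
  "travel": [
    [0.0005,0,0],
    [0.001,0,0],
    [0.0015,0,0],
    [0.0015,0,0]
  ],
  "spin": [0,0,0,0],
  "jaw": [-1,-1,-1,-1]
}}

```text
time: 16.45
tool_pos: [0.4874, 0.0715, 0.0438]
tcp_rot: [[0.929, 0.371, 0.0], [0.371, -0.929, 0.0], [0.0, 0.0, -1.0]]
wrist_force: [0.2, 0.5, 0.4]
grip_width: 0.0003
grip_force: 0.0
```

>>> {"method": "servo_tool", "body": {
  "travel": [
    [0.0005,0,0],
    [0.001,0,0],
    [0.001,0,0]
  ],
  "spin": [0,0,0],
  "jaw": [-1,-1,-1]
}}

```text
time: 16.75
tool_pos: [0.4883, 0.0719, 0.0438]
tcp_rot: [[0.929, 0.371, 0.0], [0.371, -0.929, -0.0], [0.0, 0.0, -1.0]]
wrist_force: [0.4, 0.9, 0.7]
grip_width: 0.0011
grip_force: 0.0
```

```bash
python3 -c "
from h import *
st=[.5484,.0959,np.radians(21.75)]
go(W(st,-.054-.009,0,.044),21.75-90)
im,d=snap('side')
x0,y0,k=225,172,8.5
a=cv2.resize(im[y0:y0+68,x0:x0+90,::-1],None,fx=k,fy=k,interpolation=cv2.INTER_CUBIC)
cv2.imwrite('/tmp/a.png',a)"
```

```text
t 16.75 pos [0.4883 0.0719 0.0438] head -68.23 travel [ 0.0017 -0.     -0.0002] spin 0.0 F [0.4 0.9 0.7] w 0.0011
```

>>> {"method": "servo_tool", "body": {
  "travel": [
    [0.0003,0,0],
    [0.0006,0,0],
    [0.001,0,0],
    [0.001,0,0]
  ],
  "spin": [0,0,0,0],
  "jaw": [-1,-1,-1,-1]
}}

```text
time: 17.2
tool_pos: [0.4892, 0.0723, 0.0438]
tcp_rot: [[0.929, 0.371, 0.0], [0.371, -0.929, 0.0], [0.0, 0.0, -1.0]]
wrist_force: [-0.0, 0.1, -1.1]
grip_width: 0.0006
grip_force: 0.0
```

>>> {"method": "servo_tool", "body": {
  "travel": [
    [0.0003,0,0],
    [0.0006,0,0],
    [0.001,0,0],
    [0.001,0,0]
  ],
  "spin": [0,0,0,0],
  "jaw": [-1,-1,-1,-1]
}}

```text
time: 17.6
tool_pos: [0.4902, 0.0726, 0.0438]
tcp_rot: [[0.929, 0.371, 0.0], [0.371, -0.929, 0.0], [0.0, 0.0, -1.0]]
wrist_force: [-0.3, -1.5, 0.0]
grip_width: 0.0006
grip_force: 0.0
```

>>> {"method": "servo_tool", "body": {
  "travel": [
    [0.0003,0,0],
    [0.0006,0,0],
    [0.001,0,0],
    [0.001,0,0]
  ],
  "spin": [0,0,0,0],
  "jaw": [-1,-1,-1,-1]
}}

```text
time: 18.0
tool_pos: [0.4908, 0.073, 0.0438]
tcp_rot: [[0.929, 0.371, -0.001], [0.371, -0.929, -0.0], [-0.001, -0.0, -1.0]]
wrist_force: [-1.4, -0.8, 1.5]
grip_width: 0.0007
grip_force: 0.9
```

```bash
python3 -c "
from h import *
o=env.get_obs();print(o['wrist_force'],o['torque'],o['tool_pos'])
im,d=snap('side')
x0,y0,k=225,172,8.5
a=cv2.resize(im[y0:y0+68,x0:x0+90,::-1],None,fx=k,fy=k,interpolation=cv2.INTER_CUBIC)
st=[.5484,.0959,np.radians(21.75)]; f=[*W(st,-.016,0,0)[:2],st[2]]
q=((proj('side',np.array([W(f,x,y,.05) for x,y in((-.038,-.0175),(-.038,.0175),(.038,.0175),(.038,-.0175))]))-[x0,y0]+.5)*k).astype(int)
cv2.polylines(a,[q],True,(0,0,255),1)
cv2.imwrite('pics/s6.png',a)"
```

```text
[-1.42336301 -0.82937665  1.50460666] [-0.21048964  0.395671    0.01552409] [0.49084591 0.07295235 0.04381378]
```

View pics/s6.png

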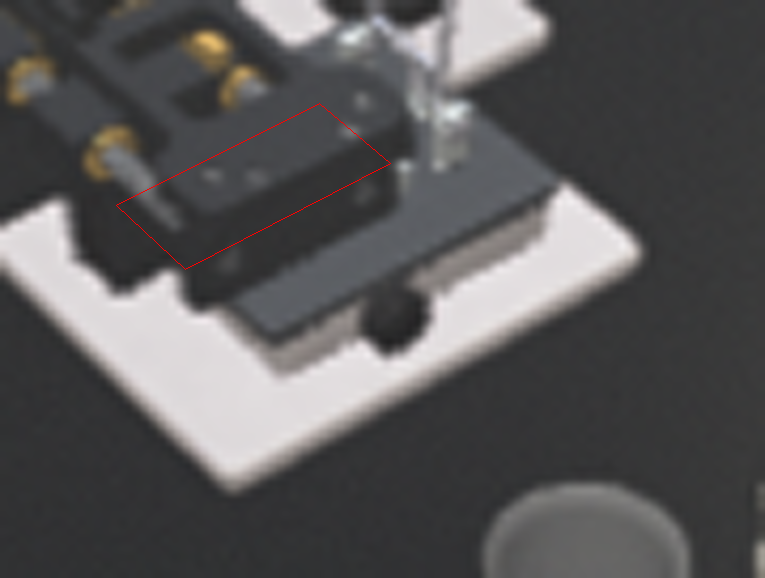

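The gripper hides the glass; the force is starting to rise (-x), suggesting first contact with the stop. One more small step.

>>> {"method": "servo_tool", "body": {
  "travel": [
    [0.0002,0,0],
    [0.0004,0,0],
    [0.0004,0,0]
  ],
  "spin": [0,0,0],
  "jaw": [-1,-1,-1]
}}

```text
time: 18.35
tool_pos: [0.4909, 0.073, 0.0438]
tcp_rot: [[0.929, 0.371, -0.001], [0.371, -0.929, -0.0], [-0.001, -0.0, -1.0]]
wrist_force: [-4.7, -3.2, 2.5]
grip_width: 0.0003
grip_force: 2.5
```

>>> {"method": "servo_tool", "body": {
  "travel": [
    [0.0002,0,0],
    [0.0004,0,0],
    [0.0004,0,0]
  ],
  "spin": [0,0,0],
  "jaw": [-1,-1,-1]
}}

```text
time: 18.65
tool_pos: [0.4909, 0.073, 0.0438]
tcp_rot: [[0.929, 0.371, -0.002], [0.371, -0.929, -0.001], [-0.002, -0.0, -1.0]]
wrist_force: [-5.4, -4.2, 3.3]
grip_width: 0.0002
grip_force: 3.4
```

>>> {"method": "servo_tool", "body": {
  "travel": [
    [-0.005,0,0],
    [-0.02,0,0],
    [-0.05,0,0],
    [-0.06,0,-0.04],
    [-0.06,0,-0.09],
    [-0.06,0,-0.14],
    [-0.06,0,-0.19],
    [-0.06,0,-0.21],
    [-0.06,0,-0.21],
    [-0.06,0,-0.21]
  ],
  "spin": [0,0,0,0,0,0,0,0,0,0],
  "jaw": [-1,-1,-1,-1,-1,0.4,0.4,0.4,0.4,0.4]
}}

```text
time: 19.65
tool_pos: [0.4358, 0.0511, 0.2531]
tcp_rot: [[0.929, 0.371, -0.0], [0.371, -0.929, 0.0], [-0.0, -0.0, -1.0]]
wrist_force: [0.2, -0.2, -0.8]
grip_width: 0.0382
grip_force: 0.0
```

```bash
python3 -c "
from h import *
go([.6019,.1178,.254],21.75-90)
st=[.5484,.0959,np.radians(21.75)]
im,d=snap('side'); P=cloud('side',d)
Q=P-np.array([*W(st,0,0,0)]); c,s=np.cos(st[2]),np.sin(st[2]); X=Q[...,0]*c+Q[...,1]*s; Y=-Q[...,0]*s+Q[...,1]*c; Z=P[...,2]
g=im.min(2)
# brightness & height profiles resampled on the z=.05 plane along stage x
for y in(-.012,-.006,0,.006,.012):
  xs=np.arange(-.066,.03,.003); uv=proj('side',np.array([W(st,x,y,.05) for x in xs])).astype(np.float32)
  print(y,cv2.remap(im.min(2),uv[:,0],uv[:,1],1).ravel().tolist())
  if y==0: print((1000*cv2.remap(Z.astype(np.float32),uv[:,0],uv[:,1],0).ravel()).round().astype(int).tolist())
for x in(-.05,-.03,0.):
  ys=np.arange(-.027,.028,.002); uv=proj('side',np.array([W(st,x,y,.05) for y in ys])).astype(np.float32)
  print('x',x,cv2.remap(im.min(2),uv[:,0],uv[:,1],1).ravel().tolist())
"
```

```text
t 19.65 pos [0.4358 0.0511 0.2531] head -68.23 travel [ 0.179  -0.0003 -0.0009] spin 0.0 F [ 0.2 -0.2 -0.8] w 0.0382
-0.012 [220, 219, 185, 152, 173, 227, 232, 232, 232, 232, 231, 232, 235, 235, 241, 243, 244, 243, 243, 233, 218, 218, 221, 202, 207, 199, 208, 216, 216, 207, 211, 192]
-0.006 [221, 221, 189, 152, 185, 225, 231, 231, 231, 230, 230, 233, 239, 241, 241, 241, 227, 213, 231, 242, 230, 222, 230, 222, 216, 215, 215, 216, 217, 206, 183, 201]
0 [220, 220, 198, 158, 185, 226, 231, 231, 230, 230, 230, 231, 239, 242, 242, 243, 234, 236, 238, 241, 227, 222, 228, 223, 216, 215, 215, 216, 218, 207, 185, 211]
[17, 13, 17, 24, 49, 50, 52, 50, 49, 50, 50, 50, 50, 48, 49, 50, 48, 48, 49, 48, 50, 49, 49, 49, 49, 49, 48, 50, 48, 51, 51, 52]
0.006 [219, 219, 184, 147, 187, 225, 231, 231, 231, 231, 231, 231, 228, 227, 235, 240, 227, 211, 220, 230, 218, 222, 229, 223, 216, 215, 215, 216, 217, 203, 192, 213]
0.012 [220, 220, 192, 147, 176, 226, 232, 232, 232, 231, 231, 232, 230, 216, 220, 231, 232, 231, 233, 227, 211, 219, 225, 221, 220, 218, 220, 220, 221, 211, 193, 200]
x -0.05 [85, 85, 92, 116, 156, 205, 233, 230, 231, 229, 229, 229, 229, 230, 229, 230, 229, 230, 231, 232, 228, 200, 151, 106, 89, 84, 88, 87]
x -0.03 [139, 167, 194, 207, 215, 223, 229, 234, 236, 238, 239, 239, 240, 239, 237, 233, 228, 228, 228, 229, 227, 209, 179, 164, 175, 193, 196, 176]
x 0.0 [129, 142, 160, 175, 182, 195, 205, 215, 224, 226, 230, 228, 229, 229, 228, 229, 228, 229, 228, 225, 227, 206, 172, 159, 191, 209, 204, 195]
```

The glass lies flat, square and home (near edge at stage x ≈ -54). Now back to the clip.

>>> {"method": "servo_tool", "body": {
  "travel": [
    [0.05,0,0],
    [0.1,0,0],
    [0.15,0,0],
    [0.179,0,0],
    [0.179,0,0],
    [0.179,0,0.04],
    [0.179,0,0.08],
    [0.179,0,0.1],
    [0.179,0,0.112],
    [0.179,0,0.112]
  ],
  "spin": [0,0,0,0,0,0,0,0,0,0],
  "jaw": [0.4,0.4,0.4,0.4,0.4,0.4,0.4,0.4,0.4,0.4]
}}

```text
time: 20.7
tool_pos: [0.6012, 0.1172, 0.14]
tcp_rot: [[0.929, 0.371, -0.004], [0.371, -0.929, -0.0], [-0.004, -0.001, -1.0]]
wrist_force: [0.3, 0.1, 0.6]
grip_width: 0.0617
grip_force: 0.0
```

```bash
python3 -c "
from h import *
go([.6019,.1178,.1411],21.75-90)"
```

```text
t 20.7 pos [0.6012 0.1172 0.14  ] head -68.25 travel [ 0.0009 -0.0003 -0.0011] spin 0.0 F [0.3 0.1 0.6] w 0.0617
```

>>> {"method": "servo_tool", "body": {
  "travel": [
    [0.0015,0,-0.001],
    [0.0015,0,-0.001],
    [0.0015,0,-0.001],
    [0.0015,0,-0.001],
    [0.0015,0,-0.001],
    [0.0015,0,-0.001],
    [0.0015,0,-0.001]
  ],
  "spin": [0,0,0,0,0,0,0],
  "jaw": [0.2,0.1,0,-0.1,-0.3,-0.5,-0.5],
  "squeeze": 25
}}

```text
time: 21.4
tool_pos: [0.6038, 0.1183, 0.1436]
tcp_rot: [[0.929, 0.371, 0.001], [0.371, -0.929, 0.001], [0.001, -0.0, -1.0]]
wrist_force: [-1.1, 2.6, 5.7]
grip_width: 0.0402
grip_force: 25.0
```

```bash
python3 -c "
from h import *
st=[.5484,.0959,np.radians(21.75)]
print(env.get_obs()['torque']); go(W(st,.057,0,.141),21.75-90)"
```

```text
[ 0.37943908  0.40407883 -0.04550865]
t 21.4 pos [0.6038 0.1183 0.1436] head -68.23 travel [-0.0028  0.0003  0.0026] spin 0.001 F [-1.1  2.6  5.7] w 0.0402
```

>>> {"method": "servo_tool", "body": {
  "travel": [
    [0,0,0],
    [0,0,0],
    [-0.0025,0,0.004],
    [-0.0025,0,0.006],
    [-0.0025,0,0.006],
    [-0.0025,0,0.006],
    [-0.0025,0,0.006],
    [-0.0025,0,0.006],
    [-0.0025,0,0.006],
    [-0.0025,0,0.006]
  ],
  "spin": [0,0,0,0,0,0,0,0,0,0],
  "jaw": [-0.02,0.05,0.05,0.05,0,-0.1,-0.2,-0.3,-0.5,-0.5]
}}

```text
time: 22.4
tool_pos: [0.6011, 0.1172, 0.1366]
tcp_rot: [[0.929, 0.371, -0.001], [0.371, -0.929, 0.0], [-0.001, -0.001, -1.0]]
wrist_force: [-0.9, 2.3, -3.3]
grip_width: 0.0404
grip_force: 25.0
```

```bash
python3 -c "
from h import *
st=[.5484,.0959,np.radians(21.75)]
print(env.get_obs()['torque']); go(W(st,.057,0,.139),21.75-90)
import math
p=lambda th:(90.6*math.cos(math.radians(173.66)-th),90.6*math.sin(math.radians(173.66)-th))
a=[1.65-.1*i for i in range(1,11)]; b=[.65-.075*i for i in range(1,9)]
for l,s in((a,1.65),(b,.65)): print([(round(p(t)[0]-p(s)[0],1),round(p(s)[1]-p(t)[1],1)) for t in l])
print(b)"
```

```text
[0.31094107 0.27495511 0.04633205]
t 22.4 pos [0.6011 0.1172 0.1366] head -68.23 travel [ 0.0001  0.0003 -0.0024] spin 0.001 F [-0.9  2.3 -3.3] w 0.0404
[(-9.0, -1.3), (-18.0, -1.6), (-27.1, -1.1), (-36.0, 0.4), (-44.7, 2.7), (-53.2, 5.9), (-61.3, 9.9), (-69.0, 14.7), (-76.2, 20.3), (-82.7, 26.5)]
[(-4.5, 5.1), (-8.6, 10.5), (-12.3, 16.2), (-15.5, 22.2), (-18.3, 28.4), (-20.6, 34.8), (-22.5, 41.3), (-23.8, 48.0)]
[0.5750000000000001, 0.5, 0.42500000000000004, 0.35000000000000003, 0.275, 0.20000000000000007, 0.125, 0.050000000000000044]
```

>>> {"method": "servo_tool", "body": {
  "travel": [
    [-0.009,0,-0.0013],
    [-0.018,0,-0.0016],
    [-0.0271,0,-0.0011],
    [-0.036,0,0.0004],
    [-0.0447,0,0.0027],
    [-0.0532,0,0.0059],
    [-0.0613,0,0.0099],
    [-0.069,0,0.0147],
    [-0.0762,0,0.0203],
    [-0.0827,0,0.0265]
  ],
  "spin": [0,0,0,0,0,0,0,0,0,0],
  "jaw": [-0.5,-0.5,-0.5,-0.5,-0.5,-0.5,-0.5,-0.5,-0.5,-0.5]
}}

```text
time: 23.4
tool_pos: [0.5235, 0.086, 0.1102]
tcp_rot: [[0.929, 0.371, -0.001], [0.371, -0.929, -0.0], [-0.001, 0.0, -1.0]]
wrist_force: [-2.6, 2.6, 3.3]
grip_width: 0.0404
grip_force: 25.0
```

```bash
python3 -c "
from h import *
st=[.5484,.0959,np.radians(21.75)]
print(env.get_obs()['torque']); go(W(st,.057-.0827,0,.1366-.0265),21.75-90)"
```

```text
[0.39975127 0.25325611 0.01620624]
t 23.4 pos [0.5235 0.086  0.1102] head -68.23 travel [0.0011 0.     0.0001] spin 0.0 F [-2.6  2.6  3.3] w 0.0404
```

>>> {"method": "servo_tool", "body": {
  "travel": [
    [-0.0045,0,0.0051],
    [-0.0086,0,0.0105],
    [-0.0123,0,0.0162],
    [-0.0155,0,0.0222],
    [-0.0183,0,0.0284],
    [-0.0206,0,0.0348],
    [-0.0218,0,0.038],
    [-0.0225,0,0.0413],
    [-0.0233,0,0.0445],
    [-0.0233,0,0.0445]
  ],
  "spin": [0,0,0,0,0,0,0,0,0,0],
  "jaw": [-0.5,-0.5,-0.5,-0.5,-0.5,-0.5,-0.5,-0.5,-0.5,-0.5]
}}

```text
time: 24.4
tool_pos: [0.5025, 0.0777, 0.0653]
tcp_rot: [[0.929, 0.371, -0.001], [0.371, -0.929, -0.0], [-0.001, -0.0, -1.0]]
wrist_force: [-4.8, -0.3, -0.4]
grip_width: 0.0402
grip_force: 25.0
```

>>> {"method": "servo_tool", "body": {
  "travel": [
    [-0.0001,0,0.001],
    [-0.0003,0,0.002],
    [-0.0004,0,0.003],
    [-0.0004,0,0.003]
  ],
  "spin": [0,0,0,0],
  "jaw": [-0.5,-0.5,-0.5,-0.5]
}}

```text
time: 24.8
tool_pos: [0.5022, 0.0775, 0.0628]
tcp_rot: [[0.929, 0.371, -0.001], [0.371, -0.929, -0.0], [-0.001, -0.0, -1.0]]
wrist_force: [-5.6, -1.1, 1.0]
grip_width: 0.0403
grip_force: 25.0
```

```bash
python3 -c "
from h import *
st=[.5484,.0959,np.radians(21.75)]
print(env.get_obs()['torque']); go(W(st,-.05,0,.0625),21.75-90)"
```

```text
[-0.12686752  0.9616738   0.05263265]
t 24.8 pos [0.5022 0.0775 0.0628] head -68.23 travel [-0.0003  0.      0.0003] spin 0.0 F [-5.6 -1.1  1. ] w 0.0403
```

>>> {"method": "servo_tool", "body": {
  "travel": [
    [0.0003,0,0.0003],
    [0.0005,0,0.0006],
    [0.0005,0,0.001],
    [0.0005,0,0.001]
  ],
  "spin": [0,0,0,0],
  "jaw": [-0.5,-0.5,-0.5,-0.5]
}}

```text
time: 25.2
tool_pos: [0.5022, 0.0775, 0.0624]
tcp_rot: [[0.929, 0.371, -0.002], [0.371, -0.929, -0.001], [-0.002, 0.0, -1.0]]
wrist_force: [-9.7, -1.7, 8.1]
grip_width: 0.0401
grip_force: 25.0
```

>>> {"method": "servo_tool", "body": {
  "travel": [
    [0,0,0.0003],
    [0,0,0.0006],
    [0,0,0.001],
    [0,0,0.001]
  ],
  "spin": [0,0,0,0],
  "jaw": [-0.5,-0.5,-0.5,-0.5]
}}

```text
time: 25.6
tool_pos: [0.5022, 0.0775, 0.0621]
tcp_rot: [[0.929, 0.371, -0.001], [0.371, -0.929, -0.001], [-0.001, 0.0, -1.0]]
wrist_force: [-12.6, -2.6, 15.8]
grip_width: 0.0403
grip_force: 25.0
```

Vertical force has risen to ~16 N with no further descent: the clip rests on the glass. Relax slightly and release.

>>> {"method": "servo_tool", "body": {
  "travel": [
    [-0.0005,0,-0.0005],
    [-0.001,0,-0.001],
    [-0.001,0,-0.001],
    [-0.001,0,-0.001]
  ],
  "spin": [0,0,0,0],
  "jaw": [-0.5,-0.5,-0.5,-0.5],
  "squeeze": 15
}}

```text
time: 26.0
tool_pos: [0.5024, 0.0775, 0.0622]
tcp_rot: [[0.929, 0.371, 0.001], [0.371, -0.929, 0.0], [0.001, 0.0, -1.0]]
wrist_force: [-4.7, 2.6, 5.7]
grip_width: 0.0409
grip_force: 15.0
```

>>> {"method": "servo_tool", "body": {
  "travel": [
    [0,0,0],
    [0,0,0],
    [0,0,0],
    [0,0,0],
    [0,0,0],
    [0,0,-0.01],
    [0,0,-0.04],
    [0,0,-0.08],
    [0,0,-0.12],
    [0,0,-0.12]
  ],
  "spin": [0,0,0,0,0,0,0,0,0,0],
  "jaw": [-0.05,0,0.1,0.3,0.5,0.5,0.5,0.5,0.5,0.5]
}}

```text
time: 27.0
tool_pos: [0.5041, 0.0773, 0.1874]
tcp_rot: [[0.929, 0.371, 0.01], [0.371, -0.929, -0.001], [0.009, 0.005, -1.0]]
wrist_force: [0.7, -0.6, 0.1]
grip_width: 0.066
grip_force: 0.0
```

>>> {"method": "servo_tool", "body": {
  "travel": [
    [-0.05,0,-0.03],
    [-0.1,0,-0.05],
    [-0.15,0,-0.05],
    [-0.15,0,-0.05],
    [-0.15,0,-0.05]
  ],
  "spin": [0,0,0,0,0],
  "jaw": [0.5,0.5,0.5,0.5,0.5]
}}

```text
time: 27.5
tool_pos: [0.362, 0.0215, 0.2323]
tcp_rot: [[0.929, 0.369, 0.001], [0.369, -0.929, -0.0], [0.001, 0.001, -1.0]]
wrist_force: [0.5, -0.1, 0.2]
grip_width: 0.066
grip_force: 0.0
```

```bash
python3 -c "
from h import *
st=[.5484,.0959,np.radians(21.75)]
o=env.get_obs();print(o['time'],o['tool_pos'],o['wrist_force'],o['grip_width'])
im,d=snap('side'); P=cloud('side',d); g=im.max(2)
for z in(.0735,.05):
 for y in(-.008,0,.008):
  xs=np.arange(-.066,-.03,.003); uv=proj('side',np.array([W(st,x,y,z) for x in xs])).astype(np.float32)
  print(z,y,cv2.remap(g,uv[:,0],uv[:,1],1).ravel().tolist(),(1000*cv2.remap(P[...,2].astype(np.float32),uv[:,0],uv[:,1],0).ravel()).round().astype(int).tolist())
# open-bar location should be empty
uv=proj('side',W(st,.057,0,.148))[0].round().astype(int); print('open spot z',(P[uv[1]-2:uv[1]+3,uv[0]-2:uv[0]+3,2]*1000).round().astype(int).tolist())
Z=P; dark=(g<70)&(P[...,2]>.06)&(P[...,2]<.09); q=P[dark]-W(st,0,0,0); c,s=np.cos(st[2]),np.sin(st[2]); X=q[:,0]*c+q[:,1]*s; Y=-q[:,0]*s+q[:,1]*c; k=(abs(X+.05)<.03)&(abs(Y)<.03); print('bar pts',k.sum(),np.median(X[k]),Y[k].min(),Y[k].max(),q[k,2].max())
"
```

```text
27.5 [0.3620076  0.02151486 0.23227048] [ 0.48296045 -0.08840618  0.205287  ] 0.06600758751015591
0.0735 -0.008 [215, 225, 232, 229, 195, 98, 59, 86, 134, 159, 179, 192, 201] [48, 48, 50, 49, 74, 76, 80, 77, 52, 52, 54, 52, 48]
0.0735 0 [92, 94, 105, 131, 128, 73, 59, 76, 133, 146, 178, 197, 199] [45, 43, 44, 48, 76, 74, 77, 76, 51, 60, 49, 48, 52]
0.0735 0.008 [88, 98, 103, 102, 76, 65, 60, 66, 106, 126, 132, 124, 140] [39, 44, 43, 45, 45, 74, 75, 76, 44, 66, 66, 45, 43]
0.05 -0.008 [225, 223, 192, 157, 187, 227, 233, 232, 233, 233, 233, 235, 241] [16, 16, 16, 21, 48, 49, 50, 53, 49, 49, 50, 50, 49]
0.05 0 [225, 224, 204, 165, 187, 228, 233, 233, 229, 174, 127, 126, 170] [15, 16, 17, 23, 50, 48, 50, 49, 50, 72, 74, 72, 72]
0.05 0.008 [223, 224, 193, 151, 186, 228, 234, 234, 230, 174, 99, 93, 126] [16, 16, 16, 23, 49, 49, 50, 49, 48, 72, 74, 76, 77]
open spot z [[117, 118, 119, 116, 115], [113, 116, 116, 113, 114], [0, 112, 111, 109, 111], [0, -3, 1, -3, -3], [1, 1, 0, -3, 0]]
bar pts 20 -0.05088217578445154 -0.014194314871753683 0.015440938035595108 0.0800884707917282
```

The clip bar is down on the glass (bar top ≈ 77 mm), the chamber edge hasn't moved, and the arm is clear. Handing in.

```bash
python3 -c "
from bench import env
print(env.close_job())"
```

```text
the job is handed in; nothing more can be done
None
```

The largest counting chamber is flat under the lips and home against the end stop, pushed in with about 7 N. The clip was lowered in the grip onto the glass, pressing with up to about 16 N before I eased it off and released. The arm never went near the beaker, vial or timer, and I handed the job in at about 27.5 s.

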